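# Heft the capped couplings and rack the heavy one

### The job

Three capped grey pipe couplings stand on the table and look alike, but one has its steel insert inside and is clearly heavier. Find it by hefting them and set it gently down into the empty pocket of the sloping rack, leaning with the rack and fully home on the pocket's floor. Leave the two light ones standing upright where they stood, and do not disturb the sleeve, the mug or the screwdriver.

Things in the scene. Friction and masses are not known exactly. Their poses are not given: they have to be found in the camera images.
- coupling_a_center (a point): one of three look-alike capped grey plastic pipe couplings: ribbed cylinder, 54 mm diameter, 110 mm tall, closed, upright on the table; point at its centre, 55 mm up; z along its axis, up. Either empty (about 150 g) or with the steel insert loose inside (about 500 g), which cannot be seen
- coupling_b_center (a point): one of three look-alike capped grey plastic pipe couplings: ribbed cylinder, 54 mm diameter, 110 mm tall, closed, upright on the table; point at its centre, 55 mm up; z along its axis, up. Either empty (about 150 g) or with the steel insert loose inside (about 500 g), which cannot be seen
- coupling_c_center (a point): one of three look-alike capped grey plastic pipe couplings: ribbed cylinder, 54 mm diameter, 110 mm tall, closed, upright on the table; point at its centre, 55 mm up; z along its axis, up. Either empty (about 150 g) or with the steel insert loose inside (about 500 g), which cannot be seen
- coupling_a: the same coupling as coupling_a_center; origin at the centre of its underside, z along its axis, up
- coupling_b: the same coupling as coupling_b_center; origin at the centre of its underside, z along its axis, up
- coupling_c: the same coupling as coupling_c_center; origin at the centre of its underside, z along its axis, up
- nest: beige two-pocket tray of the sloping rack, fixed, leaning 23 deg towards the robot. Origin: floor centre of the empty pocket (the right one seen from the robot); z: the pocket's axis, square to its floor, up and back towards the robot; x up the slope; y to the full pocket. Pockets 68 mm square inside, walls 30 mm high, 5 mm thick. Fully home: underside on the floor, axis along z
- full_pocket (a point): floor centre of the tray's other pocket, 98 mm along the tray's y from the empty one; it holds a fixed coupling of the same size (54 x 110 mm), part of the rack
- open_sleeve_mid (a point): bystander: open grey sleeve, 55 mm diameter, 60 mm tall, standing on the table; point at its centre, 30 mm up
- mug: bystander: white mug, 76 mm diameter, 90 mm tall, handle on one side; origin at the centre of its underside
- screwdriver_grip (a point): bystander: black-handled screwdriver about 190 mm long lying on the table near the robot; point on its handle
There are look-alikes about, which are no part of the job. Leave any brown look-alike of the coupling_b alone.

How it is judged (in metres and radians):
At the end, for the whole second after the job is handed in: The heavy coupling rests released in the empty pocket: weight on the tray over 3.2 N, centre within 14 mm of the pocket axis in tray x and y and 47 to 62 mm above its floor, axes within 0.12 rad. The other two stand still, upright within 0.1 rad, centres within 30 mm of their starts (((x of coupling_a_center in the frame of nest between -0.014 and 0.014 m and y of coupling_a_center in the frame of nest between -0.014 and 0.014 m and z of coupling_a_center in the frame of nest between 0.047 and 0.062 m and angle between the z axis of coupling_a and the z axis of nest, either way round below 0.12 rad and contact force between coupling_a and nest above 3.2 N and linear speed of each of coupling_a, coupling_b, coupling_c below 0.02 m/s and distance of each of coupling_b_center, coupling_c_center from where it was at the start of the episode below 0.03 m and angle between each of coupling_b_center, coupling_c_center's own z axis and vertical below 0.1 rad) or (x of coupling_b_center in the frame of nest between -0.014 and 0.014 m and y of coupling_b_center in the frame of nest between -0.014 and 0.014 m and z of coupling_b_center in the frame of nest between 0.047 and 0.062 m and angle between the z axis of coupling_b and the z axis of nest, either way round below 0.12 rad and contact force between coupling_b and nest above 3.2 N and linear speed of each of coupling_b, coupling_a, coupling_c below 0.02 m/s and distance of each of coupling_a_center, coupling_c_center from where it was at the start of the episode below 0.03 m and angle between each of coupling_a_center, coupling_c_center's own z axis and vertical below 0.1 rad) or (x of coupling_c_center in the frame of nest between -0.014 and 0.014 m and y of coupling_c_center in the frame of nest between -0.014 and 0.014 m and z of coupling_c_center in the frame of nest between 0.047 and 0.062 m and angle between the z axis of coupling_c and the z axis of nest, either way round below 0.12 rad and contact force between coupling_c and nest above 3.2 N and linear speed of each of coupling_c, coupling_a, coupling_b below 0.02 m/s and distance of each of coupling_a_center, coupling_b_center from where it was at the start of the episode below 0.03 m and angle between each of coupling_a_center, coupling_b_center's own z axis and vertical below 0.1 rad))); the robot touches nothing.
It fails at once if a coupling is dropped or driven hard into the rack (contact over 60 N) (contact force between any of coupling_a, coupling_b, coupling_c and nest above 60 N).
It fails at once if the sleeve, mug or screwdriver is moved more than 40 mm (distance of any of open_sleeve_mid, mug, screwdriver_grip from where it was at the start of the episode above 0.04 m).
It also fails if it takes over 72 s, if anything falls off the work surface, if the arm or the gripper's body presses on something with over 40 N, if the wrist force passes 120 N, or if a joint passes its speed limit or range.

### The arm

A 7-joint arm with a two-finger parallel gripper is mounted at the origin on the work surface. World frame = base frame: x ahead of the robot, y to its left, z up, the work surface at z = 0. Lengths are in mm, angles in rad, forces in N, time in s.
With the tool pointing down it reaches from about 425 to 925 mm from the base axis. Payload 6.8 kg.
Tool frame: the origin (TCP) lies at the very end of the fingers, on their centre line; the grasp point (between the pads) lies 19 mm behind it; z points along the fingers, y is the line along which they close (so a half turn about z gives the same grasp; the last joint's range is limited). The gripper opens to 88 mm and grips with 3 to 60 N. Pads are 20 mm wide; open, the fingers measure 115 mm over their backs; the gripper's body (75 mm by 178 mm) begins 61 mm behind the grasp point.
Start: joints at [-1.329, 0.477, 0.022, 1.555, -0.011, 1.109, -0.083], TCP at [231.326, 634.142, 222.664] pointing down, gripper open.
Joint ranges: [-2.96, 2.96], [-0.34, 2.1], [-1.41, 1.46], [0.24, 2.44], [-1.37, 4.51], [0.17, 1.92], [-2.96, 2.96]. Speed limits (rad/s): [2.39, 2.39, 3.14, 3.14, 3.14, 3.14, 3.14].

### API

Orientations are given as a rotation vector (axis times angle).
In Python, from plant import read_state, grab_frame, camera_params, job_done, spot_in, cut_out, spot_point gives the robot as it stands.
- The arm moves only by the tool step_arm, never from a script. Its argument "deltas" is a list of rows, each a list of 2 entries, a list of its own where there are three numbers: the shift along the tool's x, y, z in m, then the turn about the tool's z in degrees. A call has 1 to 5 rows; each row is the pose to reach, as a shift and turn from the pose commanded when the call began, along the tool's axes at that moment; what a row does not reach only later rows make up. A row lasts 1/8 s, in which the tool goes at most 62.5 mm and 10.7 degrees, less where a joint would pass 70% of its speed; a pose out of reach is approached as far as the arm can. A call with a gripper value outside its range is refused whole. "hand" is the opening, from -1 (shut) to 1 (fully open), set as the call begins (left out, the last holds). The fingers move at their own pace and stop on an object; "force" is the grip in N (left out, the last holds). Time passes only in rows, so rows that repeat a pose let the fingers close. It gives the time, the measured TCP pose, the force, the opening and the grip force at its end, in the units of the state.
- read_state(): the state, without advancing time (a new reading comes with each control period).
- grab_frame(name): name is "side" or "top" or "wrist"; returns the picture (480x640x3 uint8, red, green, blue); there is no depth.
- camera_params(name): a dict with "camera_matrix" (3x3 intrinsics, pixels), "view" (4x4, takes a point from world to camera coordinates); the wrist camera has in their place "T_tool_cam" (4x4, takes a point from camera to tool coordinates, whose origin is the TCP and whose axes are the flange's). Camera axes: x right, y up, looking along -z (the intrinsics and any distortion apply to the point x, -y, -z); pixel columns grow to the right and rows downward; lengths in mm; the calibration is good to about 2 mm. A picture is of the moment at which its call begins: read the wrist's pose just before it. camera_params takes no time and is no camera call.
- job_done(): hands the job in; it is judged then, once.
Trained networks look in the newest picture that a camera, given by its name, has taken for a name from the list of things; names that differ only in an ending like _2 or _b are one class to them, and where a whole thing is asked for, a point or a joint stands for the part that bears it (a point fixed in the world has none). Each returns a list of dicts, best first, with "p" (0 to 1); they miss things now and then, are a little off and sometimes report something else, mostly with a low value. They report only what shows in the picture. A call takes as long as a camera call. They do not tell look-alikes from the thing itself.
- spot_in(thing, camera): "position" ([x, y, z] in mm, in the coordinates of the camera as it stood for that picture, good to about 4 mm: the middle of the surface that is visible of it).
- cut_out(thing, camera): "region" (480x640 bool, what is visible of it).
- spot_point(thing, camera): "position" ([x, y, z] in mm, in the coordinates of the camera as it stood for that picture, good to about 4 mm: a listed point, or the origin of a listed thing).
The state is a dict: "time_s": time; "joint_positions": joint angles; "joint_velocities": joint speeds; "effort": joint torques, N m; "position": TCP position; "orientation": TCP orientation; "force": force on the tool from outside, world axes, zero at the start; "ft_torque": the same for the moment, N m; "grip_width": opening from 0.0 (shut) to 1.0 (fully open); "grip_force": force on a finger pad.
Only numpy, scipy, OpenCV 4.12 (cv2) and the standard library are available. Lean on these libraries where they do the work, as an engineer would, in place of code of your own. Each camera call takes 0.05 s, during which the arm holds its last target. There are 200 camera calls.

## Working session

There is one attempt and no reset: what is moved stays moved. The work goes in short steps, Python scripts to look and compute and a tool call to move; the robot and the scene stay as the last step left them, time stands still between calls to the robot, and variables do not carry over. Pictures are saved under pics/ and viewed, at most 12 in all, crops included, and the job is handed in when it is done.

Besides the shell and the picture viewer there is one more tool, called after "Emit:" in YAML: its name, and indented under it one key for each argument. step_arm: Moves the arm, as the interface text tells. Its arguments: {"type":"object","properties":{"deltas":{"type":"array","items":{"type":"array"}},"hand":{"type":"number"},"force":{"type":"number"}},"required":["deltas"]}

```bash
mkdir -p pics; ls; cat > h.py <<'E'
import numpy as np, cv2
from plant import *
from scipy.spatial.transform import Rotation as R
def T_tool():
    s=read_state(); T=np.eye(4); T[:3,:3]=R.from_rotvec(s['orientation']).as_matrix(); T[:3,3]=s['position']; return T
def cam2w(cam):
    p=camera_params(cam)
    return T_tool()@np.array(p['T_tool_cam']) if cam=='wrist' else np.linalg.inv(np.array(p['view']))
def w(cam,pos,M=None):
    M=cam2w(cam) if M is None else M
    return (M@np.r_[pos,1])[:3]
def px(cam,P,M=None):
    M=cam2w(cam) if M is None else M
    c=(np.linalg.inv(M)@np.r_[P,1])[:3]; K=np.array(camera_params(cam)['camera_matrix'])
    q=K@np.array([c[0],-c[1],-c[2]]); return q[:2]/q[2]
def save(cam,name):
    M=cam2w(cam); f=grab_frame(cam); cv2.imwrite('pics/'+name,f[:,:,::-1]); return f,M
E
python3 - <<'E'
from h import *
np.set_printoptions(precision=1,suppress=True)
s=read_state(); print(s)
for c in('side','top'):
    f,M=save(c,c+'0.png')
    for t in('coupling_a_center','nest','full_pocket','open_sleeve_mid','mug','screwdriver_grip'):
        for d in spot_point(t,c)[:6]:
            P=w(c,d['position'],M); print(c,t,round(d['p'],2),P,px(c,P,M))
a=cv2.imread('pics/side0.png');b=cv2.imread('pics/top0.png')
E
```

```text
pics
{'time_s': 0.0, 'joint_positions': array([-1.3,  0.5,  0. ,  1.6, -0. ,  1.1, -0.1]), 'joint_velocities': array([ 0., -0.,  0., -0.,  0.,  0., -0.]), 'effort': array([ -0. , -58.3,   1.5, -27.3,  -0.1,   0. ,   0. ]), 'position': array([231.1, 633.6, 221.7]), 'orientation': array([-0.5, -3.1,  0. ]), 'force': array([-0.9, -0.2, -0.5]), 'ft_torque': array([ 0.,  0., -0.]), 'grip_force': 0.0, 'grip_width': 0.9995356131304244}
side coupling_a_center 0.63 [ 554.8 -357.2   57. ] [390.5 393.1]
side nest 0.77 [603.6 154.3  47.7] [322.9 208.6]
side full_pocket 0.83 [622.2 253.9  49.9] [318.2 184.2]
side open_sleeve_mid 0.69 [ 662.9 -149.9   34.5] [399.5 297.6]
side mug 0.84 [ 659.1 -271.4    3.8] [423.5 357.5]
top coupling_a_center 0.94 [ 553.6 -360.7   59.6] [492.9 222.8]
top nest 0.96 [603.5 157.7  44.9] [240.9 203.3]
top open_sleeve_mid 0.94 [ 663.8 -142.8   26.5] [383.8 173.7]
top mug 0.62 [ 654.9 -272.9   -3.4] [443.5 179. ]
top screwdriver_grip 0.82 [402.  182.5  13. ] [232.3 299.6]
top screwdriver_grip 0.47 [ 658.5 -273.4    0.8] [444.  177.1]
```

```bash
ls pics
```

```text
side0.png
top0.png
```

View pics/side0.png

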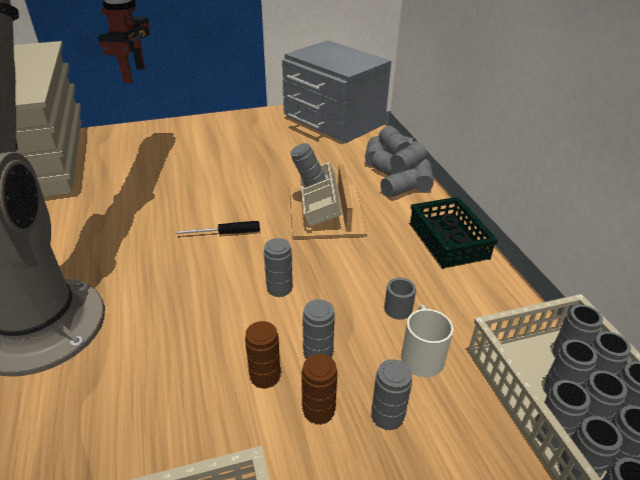

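View pics/top0.png

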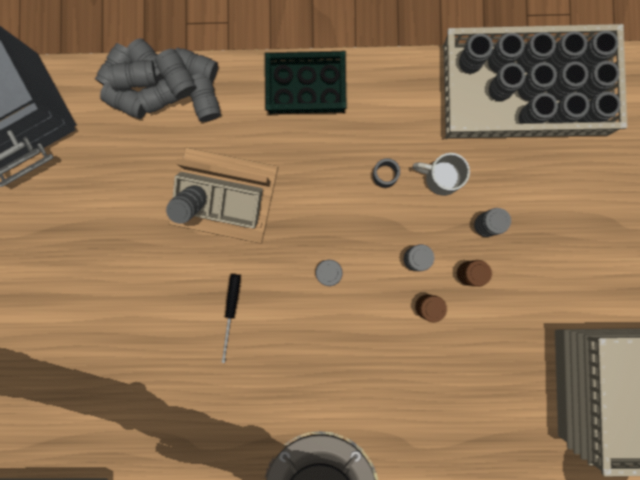

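Candidates in side/top pixels:
- Grey capped couplings, wanted: (278,267)/(329,272), (319,330)/(420,257) and (391,394)/(493,222).
- Brown look-alikes, not wanted: (264,354)/(432,308) and (320,388)/(476,273).
- Other grey things, not wanted: open sleeve (400,297), the fixed coupling in the rack (306,165), the pile at (400,160), and the couplings in the crate at right.

By the description, the three free-standing grey capped ones are the right ones. I'll check them in a close crop.

```bash
python3 - <<'E'
from h import *
np.set_printoptions(precision=1,suppress=True)
f=cv2.imread('pics/top0.png'); g=cv2.cvtColor(f,cv2.COLOR_BGR2GRAY)
M=cam2w('top');K=np.array(camera_params('top')['camera_matrix'])
def ray(u,v,z,M=M,K=K):
    d=np.linalg.inv(K)@[u,v,1]; d=M[:3,:3]@[d[0],-d[1],-d[2]]; o=M[:3,3]; return o+d*(z-o[2])/d[2]
print('cam',M[:3,3])
for u,v in((329,272),(420,257),(496,222),(432,308),(476,273)):
    x0,y0=u-30,v-30
    c=cv2.HoughCircles(cv2.resize(g[y0:y0+60,x0:x0+60],None,fx=4,fy=4,interpolation=cv2.INTER_CUBIC),cv2.HOUGH_GRADIENT,1,100,param1=80,param2=12,minRadius=44,maxRadius=62)
    if c is None: print('none',ray(u,v,110));continue
    c=c[0,0]/4; cu,cv_=x0+c[0],y0+c[1]; P=ray(cu,cv_,110); print((u,v),cu,cv_,c[2],P,'side px',px('side',P))
T=T_tool(); print(T)
for n,u,v in(('sleeve',386,172),('mug',450,173)): print(n,ray(u,v,80))
for u,v in((186,150),(279,165),(263,242),(170,228)): print('board',ray(u,v,8))
for u,v in((178,175),(262,193),(257,228)): print('tray',ray(u,v,60))
a=cv2.imread('pics/side0.png')
c1=cv2.resize(a[130:245,270:380],(400,418),interpolation=cv2.INTER_CUBIC)
c2=cv2.resize(a[230:440,235:435],(398,418),interpolation=cv2.INTER_CUBIC)
cv2.imwrite('pics/crop1.png',np.hstack([c1,c2]))
E
```

```text
cam [ 448.7  -51.2 1333.8]
none [457.3 -26.  110. ]
(420, 257) 423.875 257.125 14.8 [ 484.  -212.4  110. ] side px [319.3 311.8]
(496, 222) 485.625 224.125 13.7 [ 547.1 -334.3  110. ] side px [383.3 360.5]
(432, 308) 427.625 308.125 13.9 [ 384.4 -217.6  110. ] side px [260.4 326.5]
(476, 273) 467.875 273.375 12.975 [ 451.1 -297.4  110. ] side px [314.6 355.6]
[[ -0.9   0.3  -0.  231.3]
 [  0.3   0.9   0.  634.1]
 [  0.    0.   -1.  222.7]
 [  0.    0.    0.    1. ]]
sleeve [ 658.4 -143.5   80. ]
mug [ 654.1 -272.4   80. ]
board [725.9 282.4   8. ]
board [689.6  80.8   8. ]
board [524.  116.6   8. ]
board [557.  317.3   8. ]
tray [662.9 286.2  60. ]
tray [622.4 111.3  60. ]
tray [550.1 122.2  60. ]
```

View pics/crop1.png

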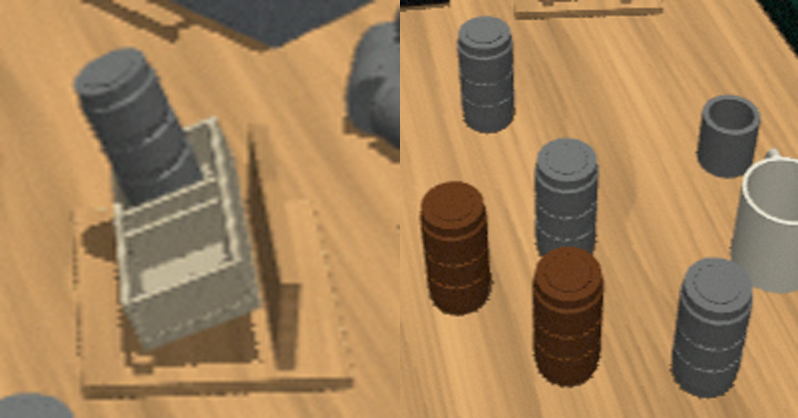

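The crop confirms three grey capped couplings apart from two brown ones. The empty pocket is the near, right-hand one. I'll go above the nearest coupling with the tray yaw.

```bash
cat >> h.py <<'E'
def go(P,ydir_deg=79.8):
    "delta in tool axes (m) and turn about tool z (deg)"
    T=T_tool(); d=T[:3,:3].T@(np.array(P)-T[:3,3])/1000
    a=np.degrees(np.arctan2(T[1,1],T[0,1])); t=-(ydir_deg-a); t=(t+90)%180-90
    print('delta',np.round(d,4),'turn',round(t,1))
E
python3 -c "
from h import *
print(T_tool().round(4)); go([440,-60,260])"
```

```text
[[-9.394000e-01  3.427000e-01 -0.000000e+00  2.313121e+02]
 [ 3.427000e-01  9.394000e-01  0.000000e+00  6.341430e+02]
 [ 0.000000e+00  0.000000e+00 -1.000000e+00  2.226669e+02]
 [ 0.000000e+00  0.000000e+00  0.000000e+00  1.000000e+00]]
delta [-0.434  -0.5806 -0.0374] turn -9.8
```

Emit:
step_arm:
  deltas:
    - [[-0.0427, -0.0383, 0], -2]
    - [[-0.0854, -0.0766, 0], -4]
    - [[-0.128, -0.115, 0], -6]
    - [[-0.171, -0.153, 0], -8]
    - [[-0.2135, -0.1915, 0], -9.8]
  hand: 1
  force: 20

```text
time_s: 1.32
position: [367.1, 379.4, 223.0]
orientation: [0.279, 3.129, 0.001]
force: [0.3, 0.7, -0.3]
grip_width: 1.002
grip_force: 0.0
```

Emit:
step_arm:
  deltas:
    - [[-0.021, -0.043, 0], 0]
    - [[-0.042, -0.086, 0], 0]
    - [[-0.062, -0.13, 0], 0]
    - [[-0.083, -0.173, 0], 0]
    - [[-0.104, -0.216, 0], 0]

```text
time_s: 1.95
position: [430.6, 148.6, 223.0]
orientation: [0.28, 3.128, 0.001]
force: [0.2, -0.1, -0.4]
grip_width: 1.001
grip_force: 0.0
```

Emit:
step_arm:
  deltas:
    - [[-0.012, -0.051, -0.01], 0]
    - [[-0.024, -0.102, -0.02], 0]
    - [[-0.036, -0.154, -0.03], 0]
    - [[-0.047, -0.205, -0.038], 0]
    - [[-0.047, -0.205, -0.038], 0]

```text
time_s: 2.58
position: [440.1, -63.9, 261.6]
orientation: [0.292, 3.126, 0.0]
force: [-0.5, 1.3, -0.1]
grip_width: 1.002
grip_force: 0.0
```

```bash
python3 - <<'E'
from h import *
np.set_printoptions(precision=1,suppress=True)
for i in range(2):
    f,M=save('wrist','w1.png')
    for t in('coupling_a_center','coupling_a'):
      for d in spot_point(t,'wrist')[:6]:
        P=w('wrist',d['position'],M); print(t,round(d['p'],2),P,px('wrist',P,M))
f,M2=save('top','top1.png')
for d in spot_point('coupling_a_center','top')[:6]:
    P=w('top',d['position']); print(round(d['p'],2),P,px('top',P))
print(T_tool(),read_state()['force'])
for P in((457,-26,110),(484,-207,110),(552,-350,110)): print(px('wrist',P,M))
E
```

```text
coupling_a 0.91 [ 452.4 -318.6    1. ] [ 84.5 254.8]
coupling_a 0.9 [ 379.6 -229.6    2.1] [144.1 171.8]
coupling_a 0.85 [ 483.2 -207.3    1. ] [192.8 263.3]
coupling_a 0.71 [455.8 -24.2   2.8] [357.1 207.6]
coupling_a 0.9 [ 450.6 -318.6    3.3] [ 77.1 253.9]
coupling_a 0.85 [ 483.7 -208.5    2.1] [186.2 265.1]
coupling_a 0.83 [455.6 -28.    1.6] [348.6 210. ]
coupling_a 0.79 [ 377.6 -230.     2. ] [138.4 170.2]
0.82 [ 554.1 -360.3   59. ] [492.6 222.6]
[[ -1.    0.2  -0.  440. ]
 [  0.2   1.   -0.  -59.1]
 [  0.   -0.   -1.  260.4]
 [  0.    0.    0.    1. ]] [-0.2 -0.1  1.3]
[362.2 237.6]
[148.6 307.1]
[ 13.3 404.2]
```

View pics/w1.png

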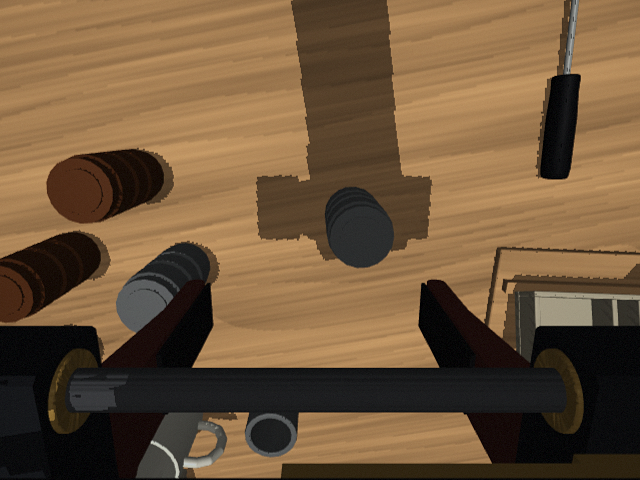

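Wrist view: the first grey coupling's cap is at (361,237), matching (456,-26) mm. The second is at (145,303), and the browns are further left. Next I heft the first one.

Emit:
step_arm:
  deltas:
    - [[-0.01, 0.036, 0.02], 0]
    - [[-0.01, 0.036, 0.08], 0]
    - [[-0.01, 0.036, 0.14], 0]
    - [[-0.01, 0.036, 0.198], 0]
    - [[-0.01, 0.036, 0.199], 0]

```text
time_s: 3.6
position: [452.8, -26.3, 58.5]
orientation: [-0.278, -3.12, 0.004]
force: [-0.0, 0.5, 1.0]
grip_width: 1.0
grip_force: 0.0
```

Emit:
step_arm:
  deltas:
    - [[0, 0, 0], 0]
    - [[0, 0, 0], 0]
    - [[0, 0, 0], 0]
    - [[0, 0, 0], 0]
    - [[0, 0, 0], 0]
  hand: -1
  force: 20

```text
time_s: 4.22
position: [457.4, -26.0, 62.9]
orientation: [0.28, 3.127, 0.002]
force: [-0.8, 1.2, 10.6]
grip_width: 0.626
grip_force: 20.0
```

Emit:
step_arm:
  deltas:
    - [[0, 0, 0], 0]
    - [[0, 0, -0.01], 0]
    - [[0, 0, -0.02], 0]
    - [[0, 0, -0.03], 0]
    - [[0, 0, -0.03], 0]

```text
time_s: 4.85
position: [456.8, -26.4, 92.5]
orientation: [0.28, 3.127, 0.001]
force: [0.3, 1.2, -5.6]
grip_width: 0.625
grip_force: 20.0
```

Emit:
step_arm:
  deltas:
    - [[0, 0, 0], 0]
    - [[0, 0, 0], 0]
    - [[0, 0, 0], 0]
    - [[0, 0, 0], 0]

```text
time_s: 5.35
position: [456.1, -26.5, 91.5]
orientation: [-0.28, -3.129, 0.0]
force: [0.2, 0.3, -5.4]
grip_width: 0.625
grip_force: 20.0
```

Emit:
step_arm:
  deltas:
    - [[0, 0, -0.03], 0]
    - [[0, 0, -0.07], 0]
    - [[0, 0, -0.11], 0]
    - [[0, 0, -0.14], 0]
    - [[0, 0, -0.14], 0]

```text
time_s: 5.98
position: [457.6, -26.4, 233.2]
orientation: [0.28, 3.125, 0.003]
force: [-0.4, -0.3, -6.5]
grip_width: 0.626
grip_force: 20.0
```

Emit:
step_arm:
  deltas:
    - [[0, 0, 0], 0]
    - [[0, 0, 0], 0]
    - [[0, 0, 0], 0]
    - [[0, 0, 0], 0]

```text
time_s: 6.48
position: [456.0, -26.5, 231.1]
orientation: [-0.281, -3.128, 0.001]
force: [0.0, 0.3, -5.3]
grip_width: 0.629
grip_force: 20.0
```

```bash
python3 - <<'E'
from h import *
np.set_printoptions(precision=1,suppress=True)
for i in range(3):
    f,M=save('top','t3.png'); print(read_state()['force'])
    for t in('nest','full_pocket'):
      for d in spot_point(t,'top')[:2]: print(t,round(d['p'],2),w('top',d['position']))
    f,M=save('side','s3.png')
    for t in('nest','full_pocket'):
      for d in spot_point(t,'side')[:2]: print(t,round(d['p'],2),w('side',d['position']))
E
```

```text
[-0.4 -1.1 -5.7]
nest 0.84 [603.3 158.1  46.3]
nest 0.72 [ 665.6 -143.1   28.8]
full_pocket 0.7 [626.1 254.2  49.2]
nest 0.72 [605.6 151.9  49.4]
full_pocket 0.69 [629.7 250.2  53. ]
[ 0.3 -0.9 -5.3]
nest 0.84 [605.  156.5  46.6]
full_pocket 0.71 [626.9 252.4  46.3]
nest 0.75 [604.  156.6  50.7]
nest 0.33 [ 488.  -209.6    2.8]
full_pocket 0.89 [626.3 252.7  54.5]
[-0.5 -0.2 -5.3]
nest 0.95 [604.3 156.1  46.7]
full_pocket 0.76 [626.3 253.   46.4]
nest 0.84 [605.8 151.8  47.8]
full_pocket 0.69 [628.1 252.   51.6]
```

It is heavy: about 5.3 N against about 1.5 N for an empty one, so the others needn't be touched. Next I take a closer look at the tray from the wrist camera, for position and yaw.

Emit:
step_arm:
  deltas:
    - [[-0.038, 0.041, -0.01], 0]
    - [[-0.076, 0.081, -0.02], 0]
    - [[-0.115, 0.122, -0.03], 0]
    - [[-0.153, 0.163, -0.04], 0]
    - [[-0.191, 0.203, -0.04], 0]

```text
time_s: 8.0
position: [682.1, 141.0, 272.2]
orientation: [0.279, 3.128, 0.001]
force: [1.3, -0.7, -4.3]
grip_width: 0.628
grip_force: 20.0
```

Emit:
step_arm:
  deltas:
    - [[0, 0, 0], 0]
    - [[0, 0, 0], 0]
    - [[0, 0, 0], 0]

```text
time_s: 8.38
position: [679.6, 137.9, 271.8]
orientation: [-0.283, -3.128, 0.001]
force: [0.3, -0.9, -6.1]
grip_width: 0.629
grip_force: 20.0
```

```bash
python3 - <<'E'
from h import *
np.set_printoptions(precision=1,suppress=True)
for i in range(4):
    f,M=save('wrist','w4.png')
    for t in('nest','full_pocket'):
      for d in spot_point(t,'wrist')[:2]: print(t,round(d['p'],2),w('wrist',d['position'],M))
np.save('M4.npy',M); T=T_tool();print(T.round(3))
for yaw in(-10.2,-13): # predicted pocket rim corners (inner) drawn
    o=np.array([604.5,156,47.5]);y=np.radians(yaw);t=np.radians(23)
    x=np.array([np.cos(t)*np.cos(y),np.cos(t)*np.sin(y),np.sin(t)]);z=np.array([-np.sin(t)*np.cos(y),-np.sin(t)*np.sin(y),np.cos(t)]);yy=np.cross(z,x)
    pts=[px('wrist',o+30*z+a*34*x+b*34*yy,M) for a,b in((1,1),(1,-1),(-1,-1),(-1,1))]
    print(yaw,*[p.round(0) for p in pts])
E
```

```text
nest 0.96 [603.7 157.8  54.1]
nest 0.82 [603.6 155.3  51.5]
full_pocket 0.77 [626.7 252.6  49.5]
nest 0.75 [605.4 157.   51.2]
full_pocket 0.96 [629.4 251.4  48.5]
nest 0.88 [600.6 157.8  52. ]
full_pocket 0.56 [626.8 249.6  51.5]
[[ -1.    0.2  -0.  680.2]
 [  0.2   1.    0.  139.4]
 [  0.    0.   -1.  271.6]
 [  0.    0.    0.    1. ]]
-10.2 [362. 146.] [279. 146.] [279.  68.] [361.  68.]
-13 [361. 148.] [277. 144.] [282.  66.] [363.  70.]
```

View pics/w4.png

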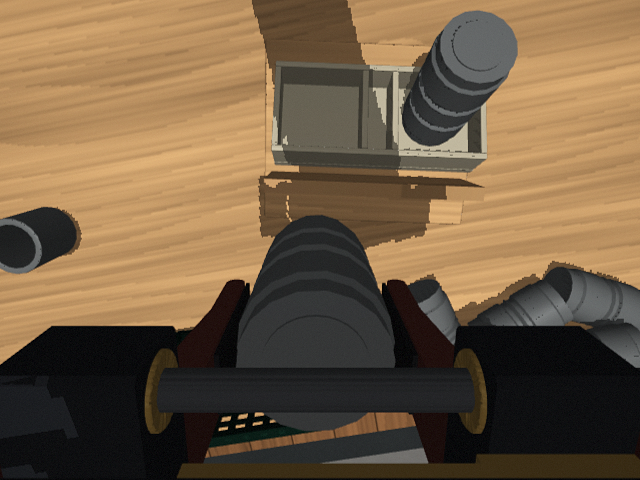

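The tray shows at (275–487, 63–165), with the empty pocket's rim at about (282–363, 67–150). I zoom in to pin down the corners.

```bash
python3 - <<'E'
import cv2
a=cv2.imread('pics/w4.png')[50:180,255:415]
b=cv2.resize(a,None,fx=4.6,fy=4.6,interpolation=cv2.INTER_CUBIC)
for u in range(260,415,20):
    cv2.putText(b,str(u),(int((u-255)*4.6),10),0,.35,(0,0,255)); cv2.line(b,(int((u-255)*4.6),12),(int((u-255)*4.6),597),(0,0,255),1)
for v in range(60,180,20):
    cv2.putText(b,str(v),(0,int((v-50)*4.6)),0,.35,(255,0,0)); cv2.line(b,(0,int((v-50)*4.6)),(735,int((v-50)*4.6)),(255,0,0),1)
cv2.imwrite('pics/z4.png',b)
E
```

```text
(no output)
```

View pics/z4.png

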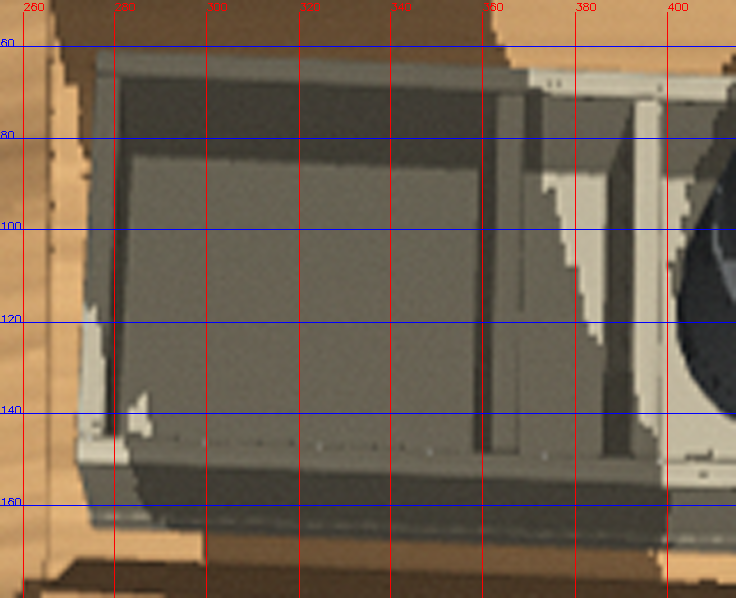

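Observed rim corners (281,66), (363,70), (361,149) and (278,144) fit yaw −13° and origin (604.5,156,48). The tool can't tilt. So I'll lower the coupling upright into the pocket, then draw it towards the robot so the downhill wall tips it about the pads.

```bash
cat > path.py <<'E'
from h import *
o=np.array([604.7,156,48]);y=np.radians(-13);t=np.radians(23)
X=np.array([np.cos(t)*np.cos(y),np.cos(t)*np.sin(y),np.sin(t)]);Z=np.array([-np.sin(t)*np.cos(y),-np.sin(t)*np.sin(y),np.cos(t)])
def tcp(b,s,dz=0,h=80.5):
    b=np.radians(b); g=(s-27*np.cos(b)+h*np.sin(b),27*np.sin(b)+h*np.cos(b))
    return o+g[0]*X+g[1]*Z+[0,0,dz-19]
E
python3 - <<'E'
from path import *
np.set_printoptions(precision=1,suppress=True)
T=T_tool();print(T.round(4)); go(tcp(23,18.5,70),77)
a=np.radians(77); Rn=np.array([[-np.sin(a),np.cos(a),0],[np.cos(a),np.sin(a),0],[0,0,-1]])
P0=tcp(23,18.5,70);print(P0)
for b,s,dz in((23,18.5,5),(23,18.5,0),(23,15.7,5),(18,17.4,3),(12,18.8,2),(6,19.7,1),(0,20,0),(0,20,-2)):
    p=tcp(b,s,dz); print(b,s,dz,p,'delta from hover',(Rn.T@(p-P0)))
E
```

```text
[[ -1.    0.2  -0.  680.2]
 [  0.2   1.    0.  139.4]
 [  0.    0.   -1.  271.6]
 [  0.    0.    0.    1. ]]
delta [0.1 0.  0.1] turn 2.8
[595.  158.2 186.7]
23 18.5 5 [595.  158.2 121.7] delta from hover [ 0.  0. 65.]
23 18.5 0 [595.  158.2 116.7] delta from hover [ 0.  0. 70.]
23 15.7 5 [592.5 158.8 120.6] delta from hover [ 2.6 -0.  66.1]
18 17.4 3 [587.3 160.  116.6] delta from hover [ 7.9  0.  70.1]
12 18.8 2 [580.8 161.5 112.2] delta from hover [14.6  0.  74.5]
6 19.7 1 [574.3 163.  106.8] delta from hover [21.3  0.  79.9]
0 20 0 [567.8 164.5 100.4] delta from hover [27.9 -0.  86.4]
0 20 -2 [567.8 164.5  98.4] delta from hover [27.9 -0.  88.4]
```

Emit:
step_arm:
  deltas:
    - [[0.04, 0.002, 0], 1.4]
    - [[0.087, 0.0034, 0], 2.8]
    - [[0.087, 0.0034, 0.03], 2.8]
    - [[0.087, 0.0034, 0.06], 2.8]
    - [[0.087, 0.0034, 0.085], 2.8]

```text
time_s: 9.6
position: [595.1, 158.3, 185.9]
orientation: [0.356, 3.121, 0.0]
force: [0.1, 0.4, -5.3]
grip_width: 0.627
grip_force: 20.0
```

Emit:
step_arm:
  deltas:
    - [[0, 0, 0], 0]
    - [[0, 0, 0], 0]
    - [[0, 0, 0], 0]

```text
time_s: 9.98
position: [596.3, 158.4, 188.1]
orientation: [0.357, 3.119, 0.002]
force: [-0.0, -0.6, -5.8]
grip_width: 0.623
grip_force: 20.0
```

```bash
python3 - <<'E'
from path import *
np.set_printoptions(precision=1,suppress=True)
f,M=save('side','s5.png'); f2,_=save('wrist','w5.png')
cv2.imwrite('pics/v5.png',np.hstack([cv2.resize(f[90:250,230:400],(425,400)),cv2.resize(f2,(375,400))])[:,:,::-1])
go(tcp(23,18.5,70),77); s=read_state(); print(s['position'],s['force'])
E
```

```text
delta [ 0. -0.  0.] turn -0.0
[595.9 158.3 187.7] [ 0.1  0.4 -5.2]
```

View pics/v5.png

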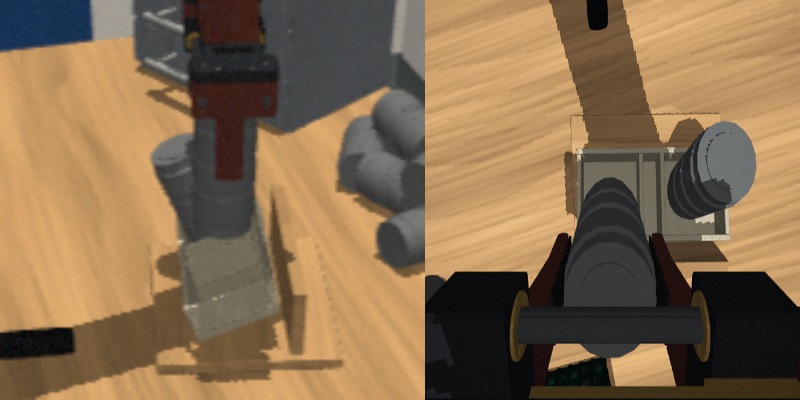

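The coupling hangs upright over the empty pocket, bottom at about (222,235) in the side crop, and is aligned with the tray. Lowering.

Emit:
step_arm:
  deltas:
    - [[0, 0, 0.015], 0]
    - [[0, 0, 0.03], 0]
    - [[0, 0, 0.04], 0]
    - [[0, 0, 0.045], 0]
    - [[0, 0, 0.045], 0]
  force: 15

```text
time_s: 10.7
position: [595.1, 158.1, 141.2]
orientation: [-0.357, -3.121, 0.001]
force: [0.4, -0.1, -5.8]
grip_width: 0.631
grip_force: 15.0
```

Emit:
step_arm:
  deltas:
    - [[0, 0, 0.005], 0]
    - [[0, 0, 0.009], 0]
    - [[0, 0, 0.013], 0]
    - [[0, 0, 0.016], 0]
    - [[0, 0, 0.016], 0]

```text
time_s: 11.32
position: [595.1, 158.1, 125.3]
orientation: [-0.357, -3.121, 0.0]
force: [0.3, 0.4, -5.7]
grip_width: 0.627
grip_force: 15.0
```

```bash
python3 - <<'E'
from path import *
np.set_printoptions(precision=1,suppress=True)
f,M=save('side','s6.png')
s=read_state(); print(s['position'],s['force'])
E
```

```text
[595.3 158.2 125.5] [ 0.7 -0.4 -5.1]
```

Emit:
step_arm:
  deltas:
    - [[0, 0, 0.002], 0]
    - [[0, 0, 0.004], 0]
    - [[0, 0, 0.005], 0]
    - [[0, 0, 0.005], 0]

```text
time_s: 11.88
position: [595.2, 158.2, 120.6]
orientation: [-0.357, -3.121, 0.0]
force: [-0.1, -0.8, -5.1]
grip_width: 0.626
grip_force: 15.0
```

Emit:
step_arm:
  deltas:
    - [[0.001, 0, 0], 0]
    - [[0.003, 0, 0], 0]
    - [[0.0055, 0, 0.002], 0]
    - [[0.008, 0, 0.004], 0]
    - [[0.008, 0, 0.004], 0]

```text
time_s: 12.5
position: [589.6, 160.0, 118.0]
orientation: [0.357, 3.117, 0.002]
force: [4.9, -1.4, 1.4]
grip_width: 0.628
grip_force: 15.0
```

Emit:
step_arm:
  deltas:
    - [[0.002, 0, 0.001], 0]
    - [[0.004, 0, 0.002], 0]
    - [[0.006, 0, 0.0035], 0]
    - [[0.007, 0, 0.0042], 0]
    - [[0.007, 0, 0.0042], 0]
  force: 12

```text
time_s: 13.12
position: [580.5, 161.7, 112.5]
orientation: [-0.357, -3.121, -0.0]
force: [3.0, 0.2, 2.7]
grip_width: 0.628
grip_force: 12.0
```

```bash
python3 - <<'E'
from path import *
np.set_printoptions(precision=1,suppress=True)
f,M=save('side','s7.png'); f2,_=save('wrist','w7.png')
cv2.imwrite('pics/v7.png',np.hstack([cv2.resize(f[110:250,260:380],(400,467)),cv2.resize(f2,(400,467))])[:,:,::-1])
s=read_state(); print(s['position'],s['force'],s['ft_torque'])
E
```

```text
[580.5 161.7 112.5] [ 1.2 -1.8  2.7] [-0.2 -0.6 -0. ]
```

View pics/v7.png

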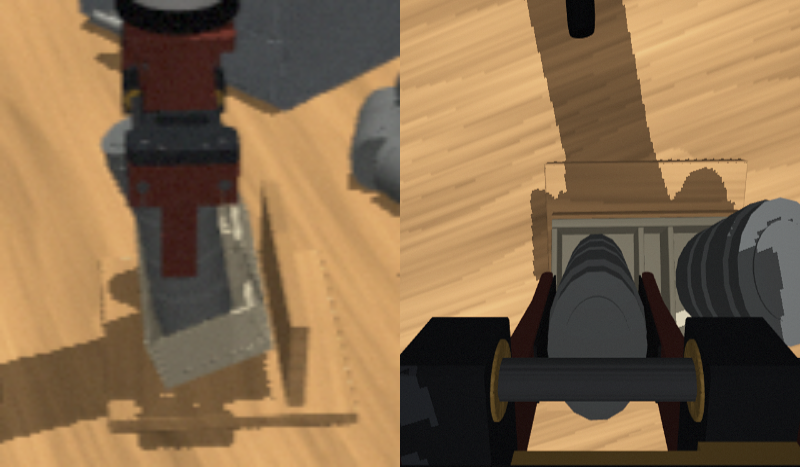

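The coupling is inside the pocket and tilting with the pull, about 10° in the side crop at (185,270). I continue along the path.

Emit:
step_arm:
  deltas:
    - [[0.002, 0, 0.0015], 0]
    - [[0.004, 0, 0.003], 0]
    - [[0.0055, 0, 0.0045], 0]
    - [[0.0065, 0, 0.0056], 0]
    - [[0.0065, 0, 0.0056], 0]

```text
time_s: 13.85
position: [574.0, 163.6, 107.6]
orientation: [-0.356, -3.121, -0.001]
force: [-1.5, -0.3, 9.9]
grip_width: 0.629
grip_force: 12.0
```

Emit:
step_arm:
  deltas:
    - [[0.002, 0, 0.0015], 0]
    - [[0.004, 0, 0.0035], 0]
    - [[0.006, 0, 0.0055], 0]
    - [[0.0065, 0, 0.0065], 0]
    - [[0.0065, 0, 0.0065], 0]

```text
time_s: 14.48
position: [566.5, 165.5, 100.6]
orientation: [-0.355, -3.119, -0.001]
force: [-2.9, 1.6, 7.5]
grip_width: 0.628
grip_force: 12.0
```

```bash
python3 - <<'E'
from path import *
np.set_printoptions(precision=1,suppress=True)
f,M=save('side','s8.png'); f2,_=save('wrist','w8.png')
cv2.imwrite('pics/v8.png',np.hstack([cv2.resize(f[110:250,260:380],(400,467)),cv2.resize(f2,(400,467))])[:,:,::-1])
s=read_state(); print(s['position'],s['force'],s['ft_torque'])
E
```

```text
[566.6 165.4 100.6] [-2.7  1.9  8.6] [0.1 0.4 0. ]
```

View pics/v8.png

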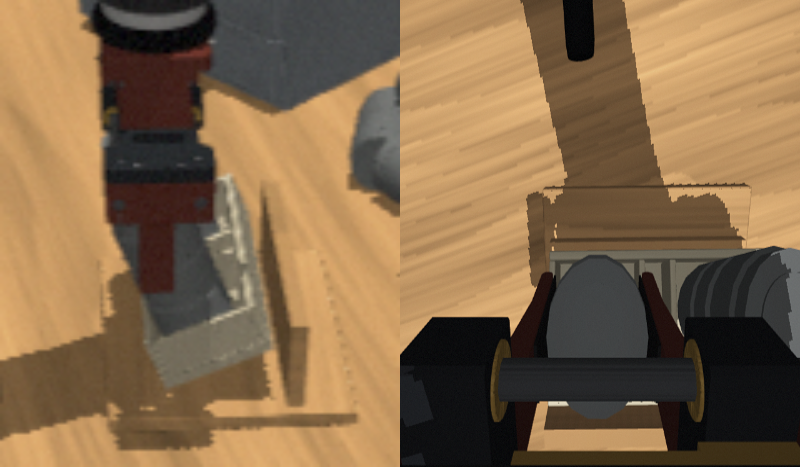

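It now leans with the rack, pressing lightly on the floor. Release and retreat straight up.

Emit:
step_arm:
  deltas:
    - [[0, 0, -0.001], 0]
    - [[0, 0, -0.001], 0]
    - [[0, 0, -0.001], 0]
    - [[0, 0, -0.001], 0]
    - [[0, 0, -0.001], 0]
  hand: 0.8

```text
time_s: 15.2
position: [567.9, 164.4, 101.2]
orientation: [-0.357, -3.121, 0.0]
force: [-0.4, -0.9, -0.1]
grip_width: 0.894
grip_force: 0.0
```

Emit:
step_arm:
  deltas:
    - [[0, 0, -0.015], 0]
    - [[0, 0, -0.04], 0]
    - [[0, 0, -0.08], 0]
    - [[0, 0, -0.12], 0]
    - [[0, 0, -0.15], 0]

```text
time_s: 15.82
position: [568.5, 164.4, 254.4]
orientation: [0.357, 3.119, 0.002]
force: [0.6, -0.1, 0.3]
grip_width: 0.904
grip_force: 0.0
```

Emit:
step_arm:
  deltas:
    - [[0, -0.05, 0], 0]
    - [[0, -0.1, 0], 0]
    - [[0, -0.15, 0], 0]
    - [[0, -0.2, 0], 0]
    - [[0, -0.2, 0], 0]

```text
time_s: 16.45
position: [522.0, -35.0, 252.8]
orientation: [0.369, 3.118, -0.0]
force: [0.3, 0.4, 0.2]
grip_width: 0.899
grip_force: 0.0
```

```bash
python3 - <<'E'
from path import *
np.set_printoptions(precision=1,suppress=True)
f,M=save('side','s9.png'); f2,_=save('top','t9.png')
for c in('side','top'):
  for d in spot_point('coupling_a_center',c)[:6]:
    P=w(c,d['position']); q=P-o; print(c,round(d['p'],2),P,'tray',q@X,q@np.cross(Z,X),q@Z)
cv2.imwrite('pics/v9.png',np.hstack([cv2.resize(f[110:250,260:380],(400,467)),cv2.resize(f2[130:270,150:290],(400,467))])[:,:,::-1])
s=read_state(); print(s['position'],s['force'])
E
```

```text
side 0.78 [ 552.9 -360.    55.6] tray 63.39119249382028 -514.3741429400196 -18.643956546327296
top 0.8 [ 552.2 -359.3   59.2] tray 64.00093033112526 -513.8925945564275 -14.968247796692554
top 0.22 [604.6 158.6  46.8] tray -1.0536750766961762 2.4843303131507537 -0.84062317432038
[523.3 -28.9 251.8] [-0.1 -0.3 -0. ]
```

View pics/v9.png

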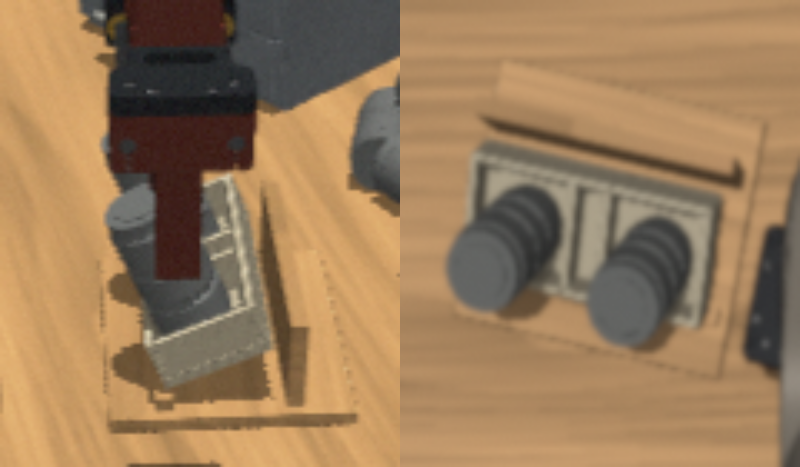

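```bash
python3 - <<'E'
from path import *
Y=np.cross(Z,X)
for n,y,obs in(('ours',0,(228.8,222.3)),('full',98,(179,211.5))):
  for x in(0,-7):
    for b in(0,4): 
      br=np.radians(b); print(n,x,b,px('top',o+x*X+y*Y+110*(np.cos(br)*Z+np.sin(br)*X)).round(1),obs)
f=cv2.imread('pics/t9.png');cv2.imwrite('pics/z9.png',cv2.resize(f[170:250,160:265],None,fx=7,fy=7,interpolation=cv2.INTER_CUBIC))
E
```

```text
ours 0 0 [228.1 218.1] (228.8, 222.3)
ours 0 4 [228.6 214.3] (228.8, 222.3)
ours -7 0 [227.6 221.5] (228.8, 222.3)
ours -7 4 [228.2 217.8] (228.8, 222.3)
full 0 0 [178.7 207.5] (179, 211.5)
full 0 4 [179.2 203.7] (179, 211.5)
full -7 0 [178.3 210.9] (179, 211.5)
full -7 4 [178.8 207.1] (179, 211.5)
```

View pics/z9.png

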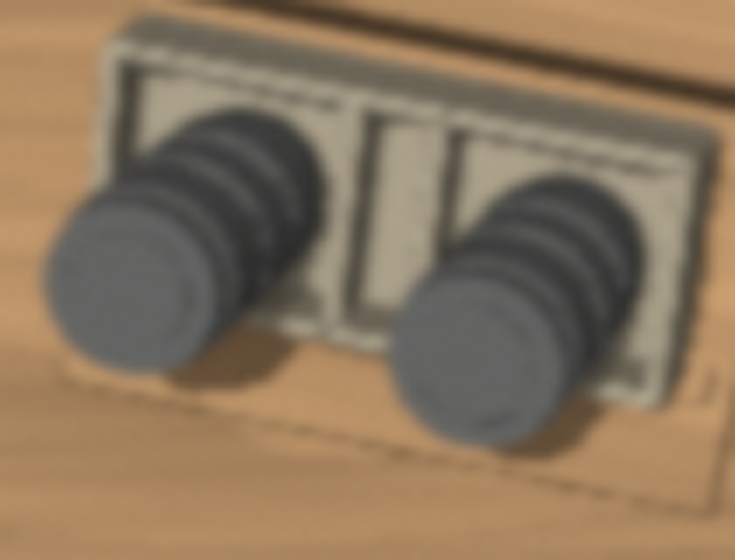

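Both couplings sit identically in their pockets, caps at about (228,222) and (179,211), matching a coupling fully home. Handing in.

```bash
python3 -c "
from plant import *; print(job_done())"
```

```text
the job is handed in; nothing more can be done
None
```

The heavy coupling (about 5.3 N when hefted, first of the three tried) is released in the empty pocket, leaning with the rack and apparently fully home in the final pictures; the other two couplings and the bystanders were left untouched, and the job is handed in, but it gave no verdict.

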